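# Make up two pharmacy orders in their trays

### The arm

A 7-joint arm with a two-finger parallel gripper is mounted at the origin on the work surface. World frame = base frame: x ahead of the robot, y to its left, z up, the work surface at z = 0. Lengths are in m, angles in rad, forces in N, time in s.
With the tool pointing down it reaches from about 0.4 to 0.85 m from the base axis. Payload 4.5 kg.
Tool frame: the origin (TCP) lies where the fingers leave the gripper's body, on its centre line; the fingertips stand 64 mm ahead of it and the grasp point (between the pads) lies 45 mm ahead of it; z points along the fingers, y is the line along which they close (so a half turn about z gives the same grasp; the last joint's range is limited). The gripper opens to 88 mm and grips with 3 to 60 N. Pads are 18 mm wide; open, the fingers measure 123 mm over their backs; the gripper's body (75 mm by 187 mm) begins 45 mm behind the grasp point.
Start: joints at [1.36, 0.689, -0.195, 1.565, 0.157, 0.902, -0.215], TCP at [0.152, -0.606, 0.303] pointing down, gripper open.
Joint ranges: [-3.01, 3.01], [-0.46, 2.08], [-1.47, 1.51], [0.13, 2.56], [-1, 4.14], [0.04, 2.09], [-2.66, 2.66]. Speed limits (rad/s): [2.57, 2.57, 3.14, 3.14, 3.14, 3.14, 3.14].

### API

Orientations are given as a unit quaternion [x, y, z, w].
In Python, from plant import r gives the robot as it stands.
- The arm moves only by the tool play_rows, never from a script. Its arguments are lists of equal length, an entry for each row: "translation": the shift along the tool's x, y, z in m, a list of three; "delta_rot": the turn, a rotation vector about the tool's x, y, z in degrees, a list of three; "grip": the opening, from -1 (shut) to 1 (fully open). In form: {"translation": [[x, y, z], ...], "delta_rot": [[rx, ry, rz], ...], "grip": [grip, ...]}. A call has 1 to 20 rows; each row shifts and turns the commanded pose from where the row before left it, along the tool's axes as they then stand; what a row does not reach is not made up. A row lasts 1/8 s, in which the tool goes at most 62.5 mm and 10.7 degrees, less where a joint would pass 70% of its speed; a pose out of reach is approached as far as the arm can. A call with a gripper value outside its range is refused whole. The fingers move at their own pace and stop on an object; "squeeze" is the grip in N (left out, the last holds). Time passes only in rows, so rows that do not move let the fingers close. It gives the time, the measured TCP pose, the force, the opening and the grip force at its end, in the units of the state.
- r.get_state(): the state, without advancing time (a new reading comes with each control period).
- r.snapshot(name): name is "side" or "top"; returns the picture (420x560x3 uint8, blue, green, red); there is no depth.
- r.get_calibration(name): a dict with "intrinsics" (3x3 intrinsics, pixels), "k1" (the pictures are not rectified: a ray, as slopes to the right and down, at radius r is drawn at 1 + k1 r^2 times it, then the intrinsics apply), "eye" and "rotation" of the camera in the world. Camera axes: x right, y up, looking along -z (the intrinsics and any distortion apply to the point x, -y, -z); pixel columns grow to the right and rows downward; lengths in m; the calibration is good to about 2 mm. A picture is of the moment at which its call begins. get_calibration takes no time and is no camera call.
- r.finish_job(): hands the job in; it is judged then, once.
Trained networks look in the newest picture that a camera, given by its name, has taken for a name from the list of things; names that differ only in an ending like _2 or _b are one class to them, and where a whole thing is asked for, a point or a joint stands for the part that bears it (a point fixed in the world has none). Each returns a list of dicts, best first, with "confidence" (0 to 1); they miss things now and then, are a little off and sometimes report something else, mostly with a low value. They report only what shows in the picture. A call takes as long as a camera call. They do not tell look-alikes from the thing itself.
- r.look_for(camera, target): "point" ([x, y, z] in m, in world coordinates, good to about 4 mm: the middle of the surface that is visible of it).
- r.silhouettes(camera, target): "pixels" (420x560 bool, what is visible of it).
The state is a dict: "clock": time; "q": joint angles; "qd": joint speeds; "joint_torque": joint torques, N m; "tool_pos": TCP position; "eef_rot": TCP orientation; "contact_force": force on the tool from outside, world axes, zero at the start; "moment": the same for the moment, N m; "opening": opening from 0.0 (shut) to 1.0 (fully open); "finger_force": force on a finger pad.
Only numpy, scipy, OpenCV 4.12 (cv2) and the standard library are available. Lean on these libraries where they do the work, as an engineer would, in place of code of your own. Each camera call takes 0.05 s, during which the arm holds its last target. There are 200 camera calls.

### The job

Make up the two waiting orders: the blue tray gets the amber syrup bottle, the small green dropper bottle and the oral syringe, and the yellow tray gets the white ointment jar and the spatula. Stand bottles and jar upright in the small compartments, one to a compartment, setting them down gently rather than letting them fall, and lay the syringe and the spatula flat in the long compartment of their tray. Leave the trays standing where they are, and do not disturb the blue apothecary jar, the pill tile or the porcelain dish.

Things in the scene. Friction and masses are not known exactly. Their poses are not given: they have to be found in the camera images.
- blue_tray: Blue plastic order tray, open top, 140 (its x) by 180 (y) by 22 mm high; walls 4, floor 3. Partitions 4 thick, tops 16 above underside: one along y at x = -4 to 0, one along x at y = 0 on the +x side. -x side: the long compartment, 62 (x) by 172 (y), centre (-35, 0). +x side: two small ones, 66 (x) by 84 (y), centres (33, 44), (33, -44). Origin: centre of underside, z up. 0.5 kg.
- yellow_tray: Yellow plastic order tray, open top, 140 (its x) by 180 (y) by 22 mm high; walls 4, floor 3. Partitions 4 thick, tops 16 above underside: one along y at x = -4 to 0, one along x at y = 0 on the +x side. -x side: the long compartment, 62 (x) by 172 (y), centre (-35, 0). +x side: two small ones, 66 (x) by 84 (y), centres (33, 44), (33, -44). Origin: centre of underside, z up. 0.5 kg.
- syrup: Amber syrup bottle standing upright, 108 mm high: round body 46 in diameter up to 62, shoulder narrowing to a neck 22 in diameter at 80, white screw cap 28 in diameter from 83 to 108; paper label with an orange band. Origin: centre of its underside, z up. About 0.16 kg.
- drops: Small green glass dropper bottle standing upright, 88 mm high: round body 33 in diameter up to 49, shoulder, black collar 20 in diameter from 60 to 72, narrow black teat on top. Origin: centre of its underside, z up. About 0.07 kg.
- ointment: White ointment jar standing upright, 56 mm high: body 46 in diameter up to 36, white screw lid 48 in diameter from 36 to 56; thin red band on the label. Origin: centre of its underside, z up. About 0.11 kg.
- syringe: Pale clear oral syringe with blue rings lying flat, 116 mm long along its x, from the white thumb plate (x = -55) to the nozzle (x = +61). Round barrel 16 in diameter from x = -28 to +47, axis 8 above the underside; finger flange 30 wide at x = -28 keeps it from rolling. Origin: on the underside, under the axis, z up; balances near x = 0. About 0.02 kg.
- spatula: Ointment spatula lying flat, 125 mm long along its x: dark wooden handle 15 wide and 10 thick from x = -62 to x = +9, with a brass ferrule, then a thin steel blade 16 wide, 2 thick, to x = +62. Origin: on the underside at mid-length, z up; balances near x = -18 mm, on the handle. About 0.05 kg.
- apothecary_jar: Bystander: stoppered cobalt blue apothecary jar, 80 mm in diameter, 152 high. Origin: centre of its underside. To be left alone.
- pill_tile: Bystander: square grey pewter pill tile, 105 by 105 by 8 mm thick, with an engraved counting scale. Origin: centre of its underside. To be left alone.
- dish: Bystander: chipped white porcelain dish, rim 100 mm in diameter, 30 high, with a boxwood pestle in it whose end sticks out 80 from the centre along the dish's +x, up to 57 high; one body. Origin: centre of its underside. To be left alone.
There are look-alikes about, which are no part of the job. Several things have the shape of the ointment; the one meant has the colours described above.

How it is judged:
By the outcome, as a careful person would: the job done as asked, in the order asked, and still so for the second after the job is handed in, with the robot touching nothing.
It also fails if it takes over 115 s, if anything falls off the work surface, if the arm or the gripper's body presses on something with over 40 N, if the wrist force passes 120 N, or if a joint passes its speed limit or range.

## Working session

There is one attempt and no reset: what is moved stays moved. The work goes in short steps, Python scripts to look and compute and a tool call to move; the robot and the scene stay as the last step left them, time stands still between calls to the robot, and variables do not carry over. Pictures are saved under pics/ and viewed, at most 14 in all, crops included, and the job is handed in when it is done.

Besides the shell and the picture viewer there is one more tool, called after "Request:" by a JSON object that holds its "fn" and its "kwargs". play_rows: Moves the arm, as the interface text tells. Its arguments: {"type":"object","properties":{"translation":{"type":"array","items":{"type":"array","items":{"type":"number"}}},"delta_rot":{"type":"array","items":{"type":"array","items":{"type":"number"}}},"grip":{"type":"array","items":{"type":"number"}},"squeeze":{"type":"number"}},"required":["translation","delta_rot","grip"]}

```bash
ls; mkdir -p pics; python3 - <<'E'
from plant import r
import cv2
print(r.get_state())
for n in("top","side"):
    cv2.imwrite(f"pics/{n}0.png",r.snapshot(n)); print(n,r.get_calibration(n))
    for t in "blue_tray yellow_tray syrup drops ointment syringe spatula apothecary_jar pill_tile dish".split():
        print(t,[(round(d["confidence"],2),[round(float(v),3) for v in d["point"]]) for d in r.look_for(n,t)])
E
```

```text
pics
{'clock': 0.0, 'q': array([ 1.35981675,  0.69001521, -0.19449219,  1.56632647,  0.15730023,
        0.90246746, -0.21508836]), 'qd': array([ 0.00124276,  0.00205059,  0.00048195,  0.00148098,  0.00175081,
       -0.00048137, -0.00044088]), 'joint_torque': array([ 3.31159363e-04, -5.27571845e+01, -1.26696132e+00, -1.53434050e+01,
       -5.26464405e-02,  6.50269838e-03,  1.59306910e-04]), 'tool_pos': array([ 0.15129353, -0.6058946 ,  0.30189455]), 'eef_rot': array([ 9.92514586e-01,  1.22122733e-01, -1.79756401e-04, -8.95372490e-04]), 'contact_force': array([ 0.31956565, -0.32948834, -0.05038407]), 'moment': array([ 0.00913961,  0.00263904, -0.01989744]), 'finger_force': 0.0, 'opening': 0.9986413963155278}
top {'intrinsics': array([[467.84836995,   0.        , 271.85598433],
       [  0.        , 467.84836995, 208.31507078],
       [  0.        ,   0.        ,   1.        ]]), 'k1': 0.029591925933829578, 'eye': array([ 0.4733971 , -0.00324495,  1.1448973 ]), 'rotation': array([-0.05450073,  0.05214895,  0.71479584, -0.69525324])}
blue_tray [(0.58, [0.472, -0.138, 0.002])]
yellow_t
[... 638 characters left out ...]
.023972269660863074, 'eye': array([0.61316181, 0.89933512, 0.83504578]), 'rotation': array([-5.94341610e-04,  4.12439213e-01,  9.10713661e-01, -2.22299528e-02])}
blue_tray [(0.82, [0.469, -0.138, 0.002])]
yellow_tray [(0.57, [0.469, 0.177, 0.001])]
syrup [(0.9, [0.656, 0.247, 0.063])]
drops [(0.68, [0.668, 0.003, 0.042])]
ointment [(0.87, [0.746, -0.193, 0.044]), (0.71, [0.794, -0.257, 0.043]), (0.63, [0.657, -0.214, 0.043])]
syringe [(0.5, [0.673, -0.117, 0.013])]
spatula [(0.63, [0.623, -0.402, 0.005]), (0.56, [0.648, 0.128, 0.005])]
apothecary_jar [(0.72, [0.472, 0.435, 0.094]), (0.33, [0.655, 0.246, 0.064])]
pill_tile [(0.83, [0.621, -0.403, 0.004])]
dish [(0.72, [0.459, -0.407, 0.027])]
```

View pics/top0.png

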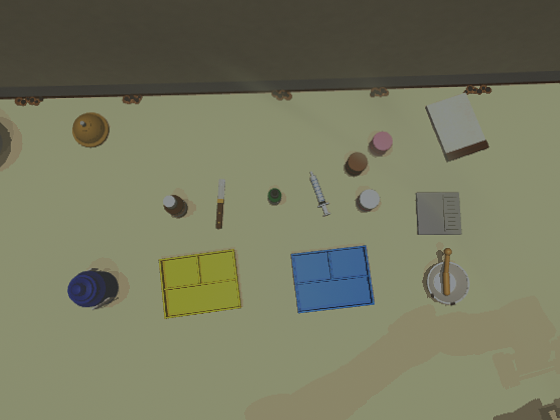

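View pics/side0.png

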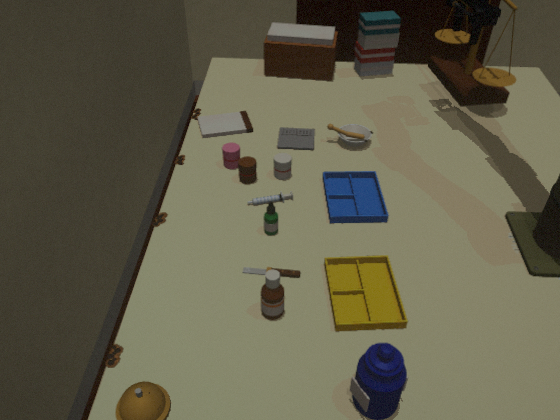

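The white ointment jar is at top (369,200), near world (0.65,-0.22). The pink and brown jars are look-alikes. The small compartments of both trays face +x. Next I fit poses by silhouette matching in both cameras.

```bash
cat > h.py <<'E'
from plant import r
import numpy as np, cv2
from scipy.optimize import minimize
from scipy.spatial.transform import Rotation as R
C={n:r.get_calibration(n) for n in("top","side")}
S=4
def proj(n,P):
    c=C[n]; q=R.from_quat(c["rotation"]).inv().apply(P-c["eye"])
    s=np.c_[q[:,0]/-q[:,2],-q[:,1]/-q[:,2]]; s=s*(1+c["k1"]*(s**2).sum(1))[:,None]
    K=c["intrinsics"]; return s*[K[0,0],K[1,1]]+K[:2,2]
A=np.linspace(0,2*np.pi,32)
def rev(pr): # [(z,d)] mm
    L=[np.c_[d/2*np.cos(A),d/2*np.sin(A),0*A+z] for z,d in pr]
    return [np.vstack(p)/1e3 for p in zip(L,L[1:])]
def box(x0,x1,y0,y1,z0,z1): return np.array([[x,y,z] for x in(x0,x1) for y in(y0,y1) for z in(z0,z1)])/1e3
M=dict(syrup=rev([(0,46),(62,46),(80,22),(83,22),(83,28),(108,28)]),
 drops=rev([(0,33),(49,33),(60,20),(72,20),(74,10),(88,8)]),
 ointment=rev([(0,46),(36,46),(36,48),(56,48)]),
 spatula=[box(-62,9,-7.5,7.5,0,10),box(9,62,-8,8,1,5)],
 syringe=[box(-28,47,-7,7,1,15),box(-30,-26,-15,15,2,14),box(-55,-28,-4,4,4,12),box(-56,-53,-9,9,2,14),box(47,61,-2,2,6,10)])
for t in("blue_tray","yellow_tray"): M[t]=[box(-70,70,-90,90,0,22)]
def render(n,name,p,z=0):
    m=np.zeros((420*S,560*S),np.uint8); Q=R.from_rotvec([0,0,p[2]])
    for pts in M[name]:
        u=proj(n,Q.apply(pts)+[p[0],p[1],z])
        cv2.fillConvexPoly(m,cv2.convexHull(((u+.5)*S-.5).round().astype(np.int32)),1)
    return m.astype(bool)
def fit(name,p0,cams=("top","side"),z=0):
    masks={}; out={}
    for n in cams:
        r0=render(n,name,p0,z)
        L=[cv2.resize(d["pixels"].astype(np.uint8),None,fx=S,fy=S,interpolation=0)>0 for d in r.silhouettes(n,name)]
        L=[(x&r0).sum()/(x|r0).sum() for x in L],L
        if L[0] and max(L[0])>.1: masks[n]=L[1][int(np.argmax(L[0]))]
    def cost(v,ms,w):
        p=[p0[0]+v[0]/1e3,p0[1]+v[1]/1e3,p0[2]+v[2]/60*w]
        s=0
        for n,m in ms.items():
            q=render(n,name,p,z); s+=1-(q&m).sum()/(q|m).sum()
        return s/len(ms)
    rd=name in("syrup","drops","ointment"); w=0 if rd else 1
    sets=[masks]+[{k:v} for k,v in masks.items()]
    for ms in sets:
        f=minimize(cost,[0,0,0],args=(ms,w),method="Nelder-Mead",options=dict(initial_simplex=[[0,0,0],[8,0,3],[0,8,-3],[4,4,9]],maxiter=120)); v=f.x
        print(name,"+".join(ms),np.round([p0[0]*1e3+v[0],p0[1]*1e3+v[1]],1),"yaw deg %.1f"%np.degrees(p0[2]+v[2]/60*w),"IoU %.2f"%(1-f.fun))
E
python3 - <<'E'
from h import *
for n in("top","side"): r.snapshot(n)
fit("blue_tray",[.473,-.138,.05]); fit("yellow_tray",[.47,.177,.05])
fit("syrup",[.652,.236,0]); fit("drops",[.665,-.006,0]); fit("ointment",[.65,-.218,0])
fit("syringe",[.672,-.119,.3]); fit("spatula",[.655,.127,0.0])
print(r.get_state()["clock"])
E
```

```text
blue_tray top+side [ 472.3 -141.3] yaw deg 5.2 IoU 0.97
blue_tray top [ 472.7 -140.5] yaw deg 4.6 IoU 0.97
blue_tray side [ 472.4 -142.5] yaw deg 5.2 IoU 0.97
yellow_tray top+side [469.9 174.8] yaw deg 6.5 IoU 0.97
yellow_tray top [470.2 176.1] yaw deg 6.4 IoU 0.98
yellow_tray side [469.5 173. ] yaw deg 6.2 IoU 0.98
syrup top+side [654.6 229.9] yaw deg 0.0 IoU 0.94
syrup top [654.6 230.5] yaw deg 0.0 IoU 0.94
syrup side [654.6 228. ] yaw deg 0.0 IoU 0.96
drops top+side [673.1  -8.8] yaw deg 0.0 IoU 0.92
drops top [673.5  -8.8] yaw deg 0.0 IoU 0.94
drops side [672.6 -10.5] yaw deg 0.0 IoU 0.92
ointment top+side [ 656.5 -231.6] yaw deg 0.0 IoU 0.93
ointment top [ 655.8 -231.2] yaw deg 0.0 IoU 0.95
ointment side [ 657.8 -234.9] yaw deg 0.0 IoU 0.93
syringe top [ 678.4 -118. ] yaw deg 17.9 IoU 0.85
syringe top [ 678.4 -118. ] yaw deg 17.9 IoU 0.85
spatula top+side [662.9 126.3] yaw deg -3.7 IoU 0.76
spatula top [663.2 126.4] yaw deg -4.1 IoU 0.89
spatula side [663.6 124.7] yaw deg -2.9 IoU 0.68
1.9
```

```bash
cat > g.py <<'E'
import numpy as np
from plant import r
from scipy.spatial.transform import Rotation as R
T=dict(blue=(472.4,-141.3,5.0),yellow=(469.9,174.9,6.4))
def tray(t,x,y):
    a=np.radians(T[t][2]); return [T[t][0]+x*np.cos(a)-y*np.sin(a),T[t][1]+x*np.sin(a)+y*np.cos(a)]
def go(x,y,z,psi):
    "mm, deg: prints yaw change (delta_rot z), then shift in tool axes after that turn"
    s=r.get_state(); m=R.from_quat(s["eef_rot"]).as_matrix(); p=s["tool_pos"]*1e3
    cur=np.degrees(np.arctan2(m[1,0],m[0,0])); d=(psi-cur+180)%360-180
    a=np.radians(psi); w=np.array([x,y,z])-p
    print("t %.2f pos %s psi %.1f tilt %.2f deg | q %s | grip %.3f F %.1f"%(s["clock"],p.round(1),cur,np.degrees(np.arccos(-m[2,2])),s["q"].round(2),s["opening"],s["finger_force"]))
    print(" rot_z %.1f  shift tool xyz mm %s"%(-d,np.round([w[0]*np.cos(a)+w[1]*np.sin(a),w[0]*np.sin(a)-w[1]*np.cos(a),-w[2]],1)))
E
```

Request:
{"fn": "play_rows", "kwargs": {"translation": [[0.045,0,0],[0.045,0,0],[0.045,0,0],[0.045,0,0],[0.045,0,0],[0.045,0,0],[0.045,0,0],[0.045,0,0],[0.045,0,0],[0.045,0,0],[0.045,0,0],[0.045,0,0],[0.045,0,0],[0.045,0,0],[0.045,0,0],[0.045,0,0],[0.045,0,0],[0.045,0,0],[0.045,0,0],[0,0,0]], "delta_rot": [[0,0,-4.1],[0,0,-4.1],[0,0,-4.1],[0,0,-4.1],[0,0,-4.1],[0,0,-4.1],[0,0,-4.1],[0,0,-4.1],[0,0,-4.1],[0,0,-4.1],[0,0,-4.1],[0,0,-4.1],[0,0,-4.1],[0,0,-4.1],[0,0,-4.1],[0,0,-4.1],[0,0,-4.1],[0,0,-4.1],[0,0,-4.1],[0,0,0]], "grip": [1,1,1,1,1,1,1,1,1,1,1,1,1,1,1,1,1,0.4,0.4,0.4]}}

```text
clock: 4.4
tool_pos: [0.6497, 0.0135, 0.3031]
eef_rot: [0.692, 0.722, 0.002, -0.001]
contact_force: [0.1, 0.1, -0.4]
opening: 0.707
finger_force: 0.0
```

```bash
python3 -c "
from g import *
go(654.6,229.7,220,95)"
```

```text
t 4.40 pos [649.7  13.5 303.1] psi 92.4 tilt 0.24 deg | q [ 0.17  0.76 -0.49  1.47  0.39  1.01 -0.38] | grip 0.707 F 0.0
 rot_z -2.6  shift tool xyz mm [215.   23.7  83.1]
```

Request:
{"fn": "play_rows", "kwargs": {"translation": [[0.036,0.004,0.014],[0.036,0.004,0.014],[0.036,0.004,0.014],[0.036,0.004,0.014],[0.036,0.004,0.014],[0.036,0.004,0.014],[0,0,0],[0,0,0]], "delta_rot": [[0,0,-2.6],[0,0,0],[0,0,0],[0,0,0],[0,0,0],[0,0,0],[0,0,0],[0,0,0]], "grip": [0.2,0.2,0.2,0.2,0.2,0.2,0.2,0.2]}}

```text
clock: 5.4
tool_pos: [0.6592, 0.2227, 0.2186]
eef_rot: [0.679, 0.734, -0.001, 0.001]
contact_force: [0.6, -0.6, 0.7]
opening: 0.598
finger_force: 0.0
```

```bash
python3 -c "
from g import *
go(654.6,229.7,139,95)"
```

```text
t 5.40 pos [659.2 222.7 218.6] psi 94.4 tilt 0.12 deg | q [-0.18  0.91 -0.44  1.39  0.43  0.94 -0.65] | grip 0.598 F 0.0
 rot_z -0.6  shift tool xyz mm [ 7.4 -3.9 79.6]
```

Request:
{"fn": "play_rows", "kwargs": {"translation": [[0.0075,-0.004,0.01],[0,0,0.02],[0,0,0.02],[0,0,0.015],[0,0,0.015],[0,0,0],[0,0,0],[0,0,0],[0,0,0],[0,0,0],[0,0,0]], "delta_rot": [[0,0,0],[0,0,0],[0,0,0],[0,0,0],[0,0,0],[0,0,0],[0,0,0],[0,0,0],[0,0,0],[0,0,0],[0,0,0]], "grip": [0.2,0.2,0.2,0.2,0.2,0.2,-1,-1,-1,-1,-1], "squeeze": 15}}

```text
clock: 6.78
tool_pos: [0.6541, 0.2321, 0.1393]
eef_rot: [0.679, 0.734, 0.0, 0.0]
contact_force: [-0.8, 0.9, 4.2]
opening: 0.31
finger_force: 13.7
```

```bash
python3 -c "
from g import *
go(654.6,229.7,139,95)"
```

```text
t 6.78 pos [654.1 232.1 139.3] psi 94.5 tilt 0.05 deg | q [-0.21  1.   -0.4   1.44  0.48  0.8  -0.71] | grip 0.310 F 13.7
 rot_z -0.5  shift tool xyz mm [-2.4  0.3  0.3]
```

Request:
{"fn": "play_rows", "kwargs": {"translation": [[0,0,0],[0,0,0],[-0.002,0,-0.007],[0,0,0],[0,0,0],[0,0,0],[0,0,0],[0,0,-0.01],[0,0,-0.03],[0,0,-0.04],[0,0,-0.04],[0,0,0],[0,0,0]], "delta_rot": [[0,0,0],[0,0,0],[0,0,0],[0,0,0],[0,0,0],[0,0,0],[0,0,0],[0,0,0],[0,0,0],[0,0,0],[0,0,0],[0,0,0],[0,0,0]], "grip": [0,0,0,-1,-1,-1,-1,-1,-1,-1,-1,-1,-1], "squeeze": 20}}

```text
clock: 8.4
tool_pos: [0.6534, 0.2294, 0.2647]
eef_rot: [0.679, 0.735, -0.001, -0.0]
contact_force: [-0.0, 0.4, -2.8]
opening: 0.314
finger_force: 20.0
```

```bash
python3 -c "
from g import *
print(tray('blue',40,-62),tray('blue',40,66))
go(*tray('blue',40,-62),260,95)"
```

```text
[np.float64(517.6514439740246), np.float64(-199.5778415717819)] [np.float64(506.49550890232433), np.float64(-72.06492021603847)]
t 8.40 pos [653.4 229.4 264.7] psi 94.5 tilt 0.12 deg | q [-0.18  0.85 -0.46  1.36  0.4   1.02 -0.64] | grip 0.314 F 20.0
 rot_z -0.5  shift tool xyz mm [-415.5 -172.6    4.7]
```

Request:
{"fn": "play_rows", "kwargs": {"translation": [[-0.015,-0.006,0],[-0.03,-0.0125,0],[-0.03,-0.0125,0],[-0.03,-0.0125,0],[-0.03,-0.0125,0],[-0.03,-0.0125,0],[-0.03,-0.0125,0],[-0.03,-0.0125,0],[-0.03,-0.0125,0],[-0.03,-0.0125,0],[-0.03,-0.0125,0],[-0.03,-0.0125,0],[-0.03,-0.0125,0],[-0.03,-0.0125,0],[-0.01,-0.004,0],[0,0,0],[0,0,0],[0,0,0]], "delta_rot": [[0,0,0],[0,0,0],[0,0,0],[0,0,0],[0,0,0],[0,0,0],[0,0,0],[0,0,0],[0,0,0],[0,0,0],[0,0,0],[0,0,0],[0,0,0],[0,0,0],[0,0,0],[0,0,0],[0,0,0],[0,0,0]], "grip": [-1,-1,-1,-1,-1,-1,-1,-1,-1,-1,-1,-1,-1,-1,-1,-1,-1,-1]}}

```text
clock: 10.65
tool_pos: [0.5154, -0.1959, 0.2658]
eef_rot: [0.678, 0.735, 0.0, -0.0]
contact_force: [-0.2, 0.3, -1.8]
opening: 0.31
finger_force: 20.0
```

```bash
python3 -c "
from g import *
go(*tray('blue',40,-62),152,95)"
```

```text
t 10.65 pos [ 515.4 -195.9  265.8] psi 94.7 tilt 0.05 deg | q [ 0.59  0.68 -0.52  1.82  0.47  0.77 -0.1 ] | grip 0.310 F 20.0
 rot_z -0.3  shift tool xyz mm [ -3.8   2.  113.8]
```

Request:
{"fn": "play_rows", "kwargs": {"translation": [[-0.004,0.002,0.02],[0,0,0.03],[0,0,0.03],[0,0,0.02],[0,0,0.01],[0,0,0.003],[0,0,0],[0,0,0],[0,0,0]], "delta_rot": [[0,0,0],[0,0,0],[0,0,0],[0,0,0],[0,0,0],[0,0,0],[0,0,0],[0,0,0],[0,0,0]], "grip": [-1,-1,-1,-1,-1,-1,-1,-1,-1]}}

```text
clock: 11.78
tool_pos: [0.5172, -0.2014, 0.1529]
eef_rot: [0.679, 0.734, 0.0, 0.0]
contact_force: [-0.2, 0.7, -3.1]
opening: 0.308
finger_force: 20.0
```

```bash
python3 -c "
from g import *
go(*tray('blue',40,-62),149,95); print(r.get_state()['contact_force'])"
```

```text
t 11.78 pos [ 517.2 -201.4  152.9] psi 94.5 tilt 0.01 deg | q [ 0.52  0.85 -0.39  1.89  0.61  0.53 -0.21] | grip 0.308 F 20.0
 rot_z -0.5  shift tool xyz mm [1.7 0.6 3.9]
[-0.22280326  0.66012485 -3.06073886]
```

Request:
{"fn": "play_rows", "kwargs": {"translation": [[0.005,0,0],[0,0,0],[0,0,0.001],[0,0,0.001],[0,0,0.001],[0,0,0.001],[0,0,0]], "delta_rot": [[0,0,0],[0,0,0],[0,0,0],[0,0,0],[0,0,0],[0,0,0],[0,0,0]], "grip": [-1,-1,-1,-1,-1,-1,-1]}}

```text
clock: 12.65
tool_pos: [0.5167, -0.1963, 0.1486]
eef_rot: [0.679, 0.734, -0.0, -0.0]
contact_force: [0.0, -0.6, -1.9]
opening: 0.304
finger_force: 20.0
```

```bash
python3 -c "
from g import *
import cv2
go(*tray('blue',40,-59),149,95); print(r.get_state()['contact_force'])
ims=[]
for n,(u,v) in dict(top=(335,260),side=(350,190)).items():
    im=r.snapshot(n)[v-60:v+60,u-60:u+60]; ims.append(cv2.resize(im,(400,400),interpolation=cv2.INTER_CUBIC))
cv2.imwrite('pics/a1.png',cv2.hconcat(ims))"
```

```text
t 12.65 pos [ 516.7 -196.3  148.6] psi 94.5 tilt 0.01 deg | q [ 0.51  0.85 -0.38  1.9   0.61  0.51 -0.22] | grip 0.304 F 20.0
 rot_z -0.5  shift tool xyz mm [-0.3  0.7 -0.4]
[ 0.02199339 -0.61488982 -1.91821573]
```

View pics/a1.png

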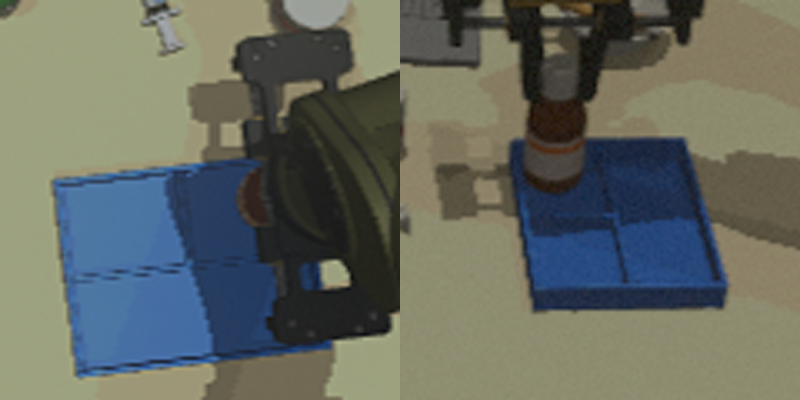

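The bottle (right half, ~(555,150)) is over the far small compartment. It isn't clearly in contact yet, so I lower until I feel it.

Request:
{"fn": "play_rows", "kwargs": {"translation": [[0,0,0.001],[0,0,0],[0,0,0.001],[0,0,0],[0,0,0]], "delta_rot": [[0,0,0],[0,0,0],[0,0,0],[0,0,0],[0,0,0]], "grip": [-1,-1,-1,-1,-1]}}

```text
clock: 13.38
tool_pos: [0.5168, -0.1963, 0.1467]
eef_rot: [0.679, 0.734, -0.0, 0.0]
contact_force: [0.6, -0.6, -2.0]
opening: 0.311
finger_force: 20.0
```

Request:
{"fn": "play_rows", "kwargs": {"translation": [[0,0,0.001],[0,0,0],[0,0,0.001],[0,0,0],[0,0,0]], "delta_rot": [[0,0,0],[0,0,0],[0,0,0],[0,0,0],[0,0,0]], "grip": [-1,-1,-1,-1,-1]}}

```text
clock: 14.0
tool_pos: [0.517, -0.1969, 0.1455]
eef_rot: [0.679, 0.734, -0.0, 0.001]
contact_force: [-0.4, -0.8, 5.2]
opening: 0.307
finger_force: 20.0
```

```bash
python3 -c "
from g import *
print([r.get_state()['contact_force'].round(1) for _ in range(1)])
r.snapshot('side'); print(r.get_state()['contact_force'].round(1))
from h import *
for z in (.003,.006,.01): fit('syrup',[.516,-.196,0],('side',),z)
"
```

```text
[array([-0.4, -0.8,  5.2])]
[-1.9 -0.4  6. ]Traceback (most recent call last):
  File "<string>", line 6, in <module>
    for z in (.003,.006,.01): fit('syrup',[.516,-.196,0],('side',),z)
                              ~~~^^^^^^^^^^^^^^^^^^^^^^^^^^^^^^^^^^^^
  File "h.py", line 44, in fit
    f=minimize(cost,[0,0,0],args=(ms,w),method="Nelder-Mead",options=dict(initial_simplex=[[0,0,0],[8,0,3],[0,8,-3],[4,4,9]],maxiter=120)); v=f.x
    res = _minimize_neldermead(fun, x0, args, callback, bounds=bounds,
                               **options)
    fsim[k] = func(sim[k])
              ~~~~^^^^^^^^
    fx = function(np.copy(x), *(wrapper_args + args))
  File "h.py", line 40, in cost
    return s/len(ms)
           ~^~~~~~~~
ZeroDivisionError: division by zero
```

Request:
{"fn": "play_rows", "kwargs": {"translation": [[0,0,0],[0,0,0],[0,0,0],[0,0,-0.01],[0,0,-0.03],[0,0,-0.04],[0,0,0],[0,0,0]], "delta_rot": [[0,0,0],[0,0,0],[0,0,0],[0,0,0],[0,0,0],[0,0,0],[0,0,0],[0,0,0]], "grip": [-0.2,0,0,0,0,0,0.2,0.2]}}

```text
clock: 15.1
tool_pos: [0.5164, -0.1964, 0.2247]
eef_rot: [0.679, 0.734, -0.0, 0.0]
contact_force: [-0.4, -0.6, -0.1]
opening: 0.596
finger_force: 0.0
```

```bash
python3 -c "
from g import *
go(673,-9.2,180,95)"
```

```text
t 15.10 pos [ 516.4 -196.4  224.7] psi 94.5 tilt 0.02 deg | q [ 0.56  0.74 -0.48  1.85  0.52  0.68 -0.14] | grip 0.596 F 0.0
 rot_z -0.5  shift tool xyz mm [172.9 172.3  44.7]
```

Request:
{"fn": "play_rows", "kwargs": {"translation": [[0.02,0.02,0],[0.022,0.022,0],[0.022,0.022,0],[0.022,0.022,0],[0.022,0.022,0.01],[0.022,0.022,0.01],[0.022,0.022,0.01],[0.021,0.02,0.015],[0,0,0],[0,0,0],[0,0,0]], "delta_rot": [[0,0,0],[0,0,0],[0,0,0],[0,0,0],[0,0,0],[0,0,0],[0,0,0],[0,0,0],[0,0,0],[0,0,0],[0,0,0]], "grip": [0.3,0.3,0.3,0.3,0.3,0.3,0.3,0.3,0.3,0.3,0.3]}}

```text
clock: 16.48
tool_pos: [0.6741, -0.0121, 0.1799]
eef_rot: [0.679, 0.734, -0.001, 0.0]
contact_force: [0.1, -0.6, 0.5]
opening: 0.646
finger_force: 0.0
```

```bash
python3 -c "
from g import *
go(673,-9.2,95,95)
from h import *
for n in('top','side'): r.snapshot(n)
fit('syrup',[.517,-.197,0],z=.003); fit('blue_tray',[.472,-.141,.09],('side',))"
```

```text
t 16.48 pos [674.1 -12.1 179.9] psi 94.4 tilt 0.09 deg | q [ 0.17  0.93 -0.44  1.49  0.48  0.83 -0.37] | grip 0.646 F 0.0
 rot_z -0.6  shift tool xyz mm [ 3.  -0.8 84.9]
syrup side [ 516.1 -205.5] yaw deg 0.0 IoU 0.89
syrup side [ 516.1 -205.5] yaw deg 0.0 IoU 0.89
blue_tray side [ 472.3 -141.7] yaw deg 5.7 IoU 0.88
blue_tray side [ 472.3 -141.7] yaw deg 5.7 IoU 0.88
```

Request:
{"fn": "play_rows", "kwargs": {"translation": [[0.003,-0.001,0.02],[0,0,0.025],[0,0,0.02],[0,0,0.015],[0,0,0.005],[0,0,0],[0,0,0],[0,0,0],[0,0,0],[0,0,0]], "delta_rot": [[0,0,0],[0,0,0],[0,0,0],[0,0,0],[0,0,0],[0,0,0],[0,0,0],[0,0,0],[0,0,0],[0,0,0]], "grip": [0.2,0.2,0.2,0.2,0.2,0.2,-1,-1,-1,-1], "squeeze": 15}}

```text
clock: 17.98
tool_pos: [0.6736, -0.0074, 0.0954]
eef_rot: [0.679, 0.734, 0.0, 0.0]
contact_force: [-0.8, -0.3, 4.6]
opening: 0.368
finger_force: 15.0
```

```bash
python3 -c "
from g import *
go(673,-9.2,95,95)
import cv2
ims=[]
for n,(u,v) in dict(top=(340,255),side=(350,180)).items():
    im=r.snapshot(n)[v-60:v+60,u-60:u+60]; ims.append(cv2.resize(im,(400,400),interpolation=cv2.INTER_CUBIC))
cv2.imwrite('pics/a2.png',cv2.hconcat(ims))
from h import *
fit('syrup',[.517,-.197,0],z=.003); fit('blue_tray',[.472,-.141,.09])"
```

```text
t 17.98 pos [673.6  -7.4  95.4] psi 94.5 tilt 0.05 deg | q [ 0.14  1.04 -0.39  1.52  0.54  0.69 -0.42] | grip 0.368 F 15.0
 rot_z -0.5  shift tool xyz mm [-1.7 -0.8  0.4]
syrup side [ 515.7 -201.8] yaw deg 0.0 IoU 0.91
syrup side [ 515.7 -201.8] yaw deg 0.0 IoU 0.91
blue_tray side [ 471.5 -141.4] yaw deg 5.5 IoU 0.89
blue_tray side [ 471.5 -141.4] yaw deg 5.5 IoU 0.89
```

View pics/a2.png

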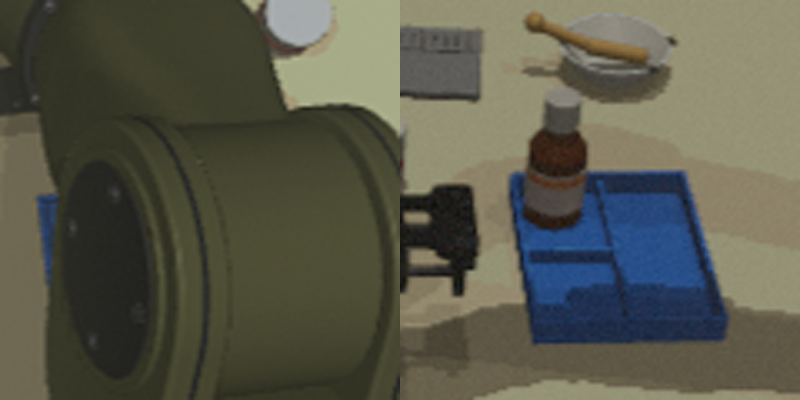

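Syrup stands upright in the far compartment (side view ~(555,170)). Drops is gripped, so I carry it on.

Request:
{"fn": "play_rows", "kwargs": {"translation": [[0,0,-0.02],[0,0,-0.04],[-0.007,-0.02,-0.01],[-0.01,-0.03,0],[-0.01,-0.03,0],[-0.01,-0.03,0],[-0.01,-0.03,0],[-0.005,-0.02,0],[0,0,0],[0,0,0],[0,0,0]], "delta_rot": [[0,0,0],[0,0,0],[0,0,0],[0,0,0],[0,0,0],[0,0,0],[0,0,0],[0,0,0],[0,0,0],[0,0,0],[0,0,0]], "grip": [-1,-1,-1,-1,-1,-1,-1,-1,-1,-1,-1]}}

```text
clock: 19.65
tool_pos: [0.5193, -0.0712, 0.1649]
eef_rot: [0.678, 0.735, 0.001, 0.0]
contact_force: [0.5, -0.4, -0.7]
opening: 0.368
finger_force: 15.0
```

```bash
python3 -c "
from g import *
go(*tray('blue',38,63),101,95);print(r.get_state()['contact_force'])"
```

```text
t 19.65 pos [519.3 -71.2 164.9] psi 94.6 tilt 0.11 deg | q [ 0.27  0.8  -0.37  1.98  0.6   0.47 -0.46] | grip 0.368 F 15.0
 rot_z -0.4  shift tool xyz mm [ -2.8 -14.8  63.9]
[ 0.52519468 -0.36310351 -0.73400458]
```

Request:
{"fn": "play_rows", "kwargs": {"translation": [[-0.003,-0.015,0],[0,0,0.02],[0,0,0.02],[0,0,0.015],[0,0,0.008],[0,0,0],[0,0,0]], "delta_rot": [[0,0,0],[0,0,0],[0,0,0],[0,0,0],[0,0,0],[0,0,0],[0,0,0]], "grip": [-1,-1,-1,-1,-1,-1,-1]}}

```text
clock: 20.52
tool_pos: [0.5037, -0.0759, 0.1021]
eef_rot: [0.679, 0.734, 0.0, 0.0]
contact_force: [0.8, 0.2, -1.5]
opening: 0.366
finger_force: 15.0
```

Request:
{"fn": "play_rows", "kwargs": {"translation": [[0,0,0.001],[0,0,0.001],[0,0,0],[0,0,0]], "delta_rot": [[0,0,0],[0,0,0],[0,0,0],[0,0,0]], "grip": [-1,-1,-1,-1]}}

```text
clock: 21.02
tool_pos: [0.5032, -0.076, 0.0998]
eef_rot: [0.679, 0.734, 0.0, 0.0]
contact_force: [-0.4, -0.5, -1.0]
opening: 0.371
finger_force: 15.0
```

```bash
python3 -c "
from g import *
go(*tray('blue',38,63),98,95);print(r.get_state()['contact_force'])"
```

```text
t 21.02 pos [503.2 -76.   99.8] psi 94.5 tilt 0.01 deg | q [ 0.19  0.9  -0.22  2.04  0.69  0.27 -0.54] | grip 0.371 F 15.0
 rot_z -0.5  shift tool xyz mm [0.7 1.6 1.8]
[-0.38761711 -0.54852902 -0.96575291]
```

Request:
{"fn": "play_rows", "kwargs": {"translation": [[0,0,0.001],[0,0,0.001],[0,0,0],[0,0,0]], "delta_rot": [[0,0,0],[0,0,0],[0,0,0],[0,0,0]], "grip": [-1,-1,-1,-1]}}

```text
clock: 21.52
tool_pos: [0.5032, -0.076, 0.0983]
eef_rot: [0.679, 0.734, -0.0, 0.0]
contact_force: [-0.4, -0.8, 6.5]
opening: 0.368
finger_force: 15.0
```

Request:
{"fn": "play_rows", "kwargs": {"translation": [[0,0,0],[0,0,0],[0,0,0],[0,0,-0.01],[0,0,-0.03],[0,0,-0.04],[0,0,-0.02],[0,0,0]], "delta_rot": [[0,0,0],[0,0,0],[0,0,0],[0,0,0],[0,0,0],[0,0,0],[0,0,0],[0,0,0]], "grip": [0,0.1,0.1,0.1,0.1,0.1,0.1,0.1]}}

```text
clock: 22.52
tool_pos: [0.504, -0.0762, 0.1994]
eef_rot: [0.679, 0.734, 0.001, 0.001]
contact_force: [-0.3, -0.2, -0.1]
opening: 0.55
finger_force: 0.0
```

```bash
python3 -c "
from g import *
go(678,-118,130,94.5)"
```

```text
t 22.52 pos [504.  -76.2 199.4] psi 94.5 tilt 0.21 deg | q [ 0.31  0.73 -0.42  2.    0.57  0.52 -0.43] | grip 0.550 F 0.0
 rot_z -0.0  shift tool xyz mm [-55.4 170.2  69.4]
```

Request:
{"fn": "play_rows", "kwargs": {"translation": [[-0.007,0.021,0],[-0.007,0.021,0],[-0.007,0.022,0],[-0.007,0.022,0],[-0.007,0.022,0],[-0.007,0.021,0],[-0.007,0.021,0],[-0.006,0.02,0],[0,0,0.01],[0,0,0.01],[0,0,0.01],[0,0,0.01],[0,0,0.01],[0,0,0.01],[0,0,0.005],[0,0,0.005],[0,0,0],[0,0,0]], "delta_rot": [[0,0,0],[0,0,0],[0,0,0],[0,0,0],[0,0,0],[0,0,0],[0,0,0],[0,0,0],[0,0,9.6],[0,0,9.6],[0,0,9.6],[0,0,9.6],[0,0,9.6],[0,0,9.6],[0,0,9.5],[0,0,9.5],[0,0,0],[0,0,0]], "grip": [0.1,0.1,0.1,0.1,0.1,0.1,0.1,0.1,0.1,0.1,0.1,0.1,0.1,0.1,0.1,0.1,-0.05,-0.05]}}

```text
clock: 24.78
tool_pos: [0.6767, -0.1173, 0.1272]
eef_rot: [0.988, 0.157, -0.001, 0.0]
contact_force: [-0.1, -0.2, -0.0]
opening: 0.475
finger_force: 0.0
```

```bash
python3 -c "
from g import *
go(678,-118,67,17.9)
from h import *
for n in('top','side'): r.snapshot(n)
fit('syringe',[.678,-.118,.31])"
```

```text
t 24.77 pos [ 676.7 -117.3  127.2] psi 18.1 tilt 0.06 deg | q [ 0.16  0.99 -0.11  1.48  0.15  0.69 -1.27] | grip 0.475 F 0.0
 rot_z 0.2  shift tool xyz mm [ 1.   1.  60.2]
syringe top+side [ 678.9 -120.7] yaw deg 15.6 IoU 0.48
syringe top [ 669.6 -121.5] yaw deg 11.7 IoU 0.22
syringe side [ 679.5 -121.8] yaw deg 18.6 IoU 0.79
```

Request:
{"fn": "play_rows", "kwargs": {"translation": [[0.001,0.001,0.02],[0,0,0.02],[0,0,0.012],[0,0,0.005],[0,0,0.003],[0,0,0],[0,0,0],[0,0,0],[0,0,0],[0,0,0],[0,0,0]], "delta_rot": [[0,0,0],[0,0,0],[0,0,0],[0,0,0],[0,0,0],[0,0,0],[0,0,0],[0,0,0],[0,0,0],[0,0,0],[0,0,0]], "grip": [-0.1,-0.1,-0.1,-0.1,-0.1,-0.1,-1,-1,-1,-1,-1], "squeeze": 8}}

```text
clock: 26.35
tool_pos: [0.6785, -0.1181, 0.068]
eef_rot: [0.988, 0.156, 0.0, 0.0]
contact_force: [-0.6, 0.0, 2.3]
opening: 0.179
finger_force: 8.0
```

```bash
python3 -c "
from g import *
go(678,-118,67,17.9);print(r.get_state()['contact_force'])"
```

```text
t 26.35 pos [ 678.5 -118.1   68. ] psi 17.9 tilt 0.03 deg | q [ 0.16  1.07 -0.1   1.47  0.16  0.6  -1.28] | grip 0.179 F 8.0
 rot_z 0.0  shift tool xyz mm [-0.4 -0.3  1. ]
[-0.57431939  0.02213922  2.3048646 ]
```

Request:
{"fn": "play_rows", "kwargs": {"translation": [[0,0,-0.01],[0,0,-0.02],[0,0,-0.02],[0,0,-0.02],[0,0,-0.02],[0,0,-0.02],[0,0,-0.02],[0,0,0],[0,0,0],[0,0,0],[0,0,0],[0,0,0]], "delta_rot": [[0,0,0],[0,0,0],[0,0,-8.6],[0,0,-8.6],[0,0,-8.6],[0,0,-8.6],[0,0,-8.6],[0,0,-8.6],[0,0,-8.6],[0,0,-8.6],[0,0,-8.5],[0,0,0]], "grip": [-1,-1,-1,-1,-1,-1,-1,-1,-1,-1,-1,-1]}}

```text
clock: 27.85
tool_pos: [0.6784, -0.1186, 0.1989]
eef_rot: [0.675, 0.738, 0.0, 0.001]
contact_force: [-0.3, -0.3, -1.0]
opening: 0.177
finger_force: 8.0
```

```bash
python3 -c "
from g import *
go(*tray('blue',-35,8),199,95.0)"
```

```text
t 27.85 pos [ 678.4 -118.6  198.9] psi 95.1 tilt 0.08 deg | q [ 0.35  0.93 -0.49  1.43  0.5   0.91 -0.2 ] | grip 0.177 F 8.0
 rot_z 0.1  shift tool xyz mm [ 3.300e+00 -2.422e+02 -1.000e-01]
```

Request:
{"fn": "play_rows", "kwargs": {"translation": [[0.0,-0.012,0],[0,-0.025,0],[0,-0.025,0],[0,-0.025,0],[0,-0.025,0],[0,-0.025,0],[0,-0.025,0],[0,-0.025,0],[0.003,-0.025,0],[0,-0.02,0],[0,-0.01,0],[0,0,0],[0,0,0],[0,0,0]], "delta_rot": [[0,0,0],[0,0,0],[0,0,0],[0,0,0],[0,0,0],[0,0,0],[0,0,0],[0,0,0],[0,0,0],[0,0,0],[0,0,0],[0,0,0],[0,0,0],[0,0,0]], "grip": [-1,-1,-1,-1,-1,-1,-1,-1,-1,-1,-1,-1,-1,-1]}}

```text
clock: 29.6
tool_pos: [0.4379, -0.137, 0.1977]
eef_rot: [0.674, 0.739, 0.0, 0.0]
contact_force: [0.3, 0.5, 0.3]
opening: 0.175
finger_force: 8.0
```

```bash
python3 -c "
from g import *
go(*tray('blue',-35,8),115,95.0)
import cv2
ims=[]
for n,(u,v) in dict(top=(335,260),side=(350,180)).items():
    im=r.snapshot(n)[v-60:v+60,u-60:u+60]; ims.append(cv2.resize(im,(400,400),interpolation=cv2.INTER_CUBIC))
cv2.imwrite('pics/a3.png',cv2.hconcat(ims))"
```

```text
t 29.60 pos [ 437.9 -137.   197.7] psi 95.2 tilt 0.06 deg | q [ 0.45  0.69 -0.4   2.15  0.65  0.42 -0.37] | grip 0.175 F 8.0
 rot_z 0.2  shift tool xyz mm [ 0.7 -1.  82.7]
```

View pics/a3.png

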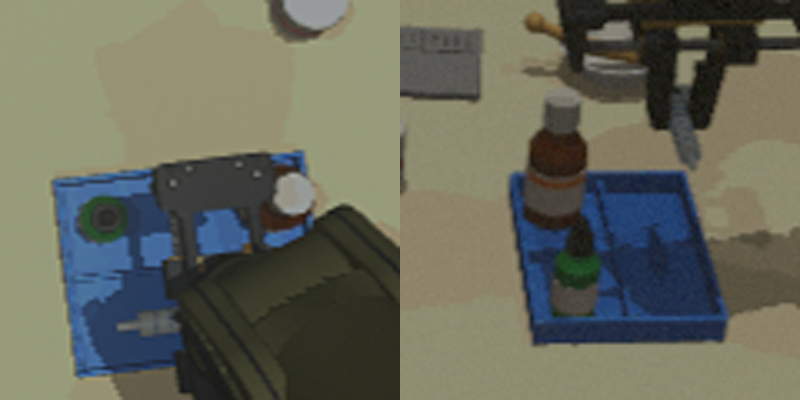

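Both bottles stand upright (syrup top view (292,195), drops (105,217)). The syringe hangs level over the long compartment, and the gripper body lies between the bottles.

Request:
{"fn": "play_rows", "kwargs": {"translation": [[0.003,-0.001,0.02],[0,0,0.03],[0,0,0.03],[0,0,0.02],[0,0,0.015],[0,0,0.005],[0,0,0],[0,0,0]], "delta_rot": [[0,0,0],[0,0,0],[0,0,0],[0,0,0],[0,0,0],[0,0,0],[0,0,0],[0,0,0]], "grip": [-1,-1,-1,-1,-1,-1,-1,-1]}}

```text
clock: 30.7
tool_pos: [0.4365, -0.1344, 0.0785]
eef_rot: [0.674, 0.738, -0.0, -0.0]
contact_force: [0.7, 0.7, 0.7]
opening: 0.179
finger_force: 8.0
```

```bash
python3 -c "
from g import *
go(*tray('blue',-35,11),71,95.0);print(r.get_state()['contact_force'])"
```

```text
t 30.70 pos [ 436.5 -134.4   78.5] psi 95.2 tilt 0.03 deg | q [ 0.23  0.92 -0.05  2.2   1.22  0.05 -0.93] | grip 0.179 F 8.0
 rot_z 0.2  shift tool xyz mm [1.  0.1 7.5]
[0.73363318 0.70635481 0.65757482]
```

Request:
{"fn": "play_rows", "kwargs": {"translation": [[0.001,0,0.001],[0,0,0.001],[0,0,0.001],[0,0,0]], "delta_rot": [[0,0,0],[0,0,0],[0,0,0],[0,0,0]], "grip": [-1,-1,-1,-1]}}

```text
clock: 31.2
tool_pos: [0.4364, -0.1335, 0.0757]
eef_rot: [0.674, 0.739, -0.0, -0.0]
contact_force: [-0.0, -0.9, -0.3]
opening: 0.179
finger_force: 8.0
```

```bash
python3 -c "
from g import *
go(*tray('blue',-35,11),71,95.0);s=r.get_state();print(s['contact_force'],s['q'])"
```

```text
t 31.20 pos [ 436.4 -133.5   75.7] psi 95.2 tilt 0.02 deg | q [ 0.23  0.93 -0.06  2.2   1.38  0.05 -1.09] | grip 0.179 F 8.0
 rot_z 0.2  shift tool xyz mm [0.1 0.2 4.7]
[-0.01013931 -0.91597525 -0.33360836] [ 0.23054207  0.93076008 -0.05565177  2.20342838  1.38280346  0.04530458
 -1.09442833]
```

Request:
{"fn": "play_rows", "kwargs": {"translation": [[0,0,0.001],[0,0,0.001],[0,0,0.001],[0,0,0]], "delta_rot": [[0,0,0],[0,0,0],[0,0,0],[0,0,0]], "grip": [-1,-1,-1,-1]}}

```text
clock: 31.7
tool_pos: [0.4363, -0.1335, 0.0726]
eef_rot: [0.674, 0.739, -0.0, -0.0]
contact_force: [0.0, 0.4, -1.0]
opening: 0.175
finger_force: 8.0
```

```bash
python3 -c "
from g import *
go(*tray('blue',-35,11),71,95.0);s=r.get_state();print(s['contact_force'],s['q'])"
```

```text
t 31.70 pos [ 436.3 -133.5   72.6] psi 95.2 tilt 0.04 deg | q [ 0.24  0.94 -0.06  2.2   1.52  0.05 -1.23] | grip 0.175 F 8.0
 rot_z 0.2  shift tool xyz mm [0.1 0.3 1.6]
[ 0.0141257   0.43246218 -1.02499614] [ 0.23572859  0.93746153 -0.06384149  2.20303525  1.51790531  0.051454
 -1.22894619]
```

Request:
{"fn": "play_rows", "kwargs": {"translation": [[0,0,0.0015],[0,0,0],[0,0,0],[0,0,0],[0,0,0],[0,0,-0.01],[0,0,-0.02],[0,0,-0.03],[0,0,-0.03],[0,0,-0.03],[0,0,0],[0,0,0]], "delta_rot": [[0,0,0],[0,0,0],[0,0,0],[0,0,0],[0,0,0],[0,0,0],[0,0,0],[0,0,0],[0,0,0],[0,0,0],[0,0,0],[0,0,0]], "grip": [-1,-1,-0.48,-0.48,-0.48,-0.48,-0.48,-0.48,-0.48,-0.2,0.3,0.3]}}

```text
clock: 33.2
tool_pos: [0.4359, -0.1337, 0.1903]
eef_rot: [0.674, 0.739, -0.001, -0.001]
contact_force: [0.2, 0.0, 0.3]
opening: 0.579
finger_force: 0.0
```

```bash
python3 -c "
from g import *
go(656,-231.7,170,95.0)"
```

```text
t 33.20 pos [ 435.9 -133.7  190.3] psi 95.2 tilt 0.10 deg | q [ 0.55  0.73 -0.57  2.15  0.86  0.5  -0.6 ] | grip 0.579 F 0.0
 rot_z 0.2  shift tool xyz mm [-116.9  210.7   20.3]
```

Request:
{"fn": "play_rows", "kwargs": {"translation": [[-0.007,0.011,0],[-0.012,0.022,0],[-0.012,0.022,0],[-0.012,0.022,0],[-0.012,0.022,0],[-0.012,0.022,0],[-0.012,0.022,0],[-0.012,0.022,0],[-0.012,0.022,0],[-0.012,0.022,0],[-0.003,0.003,0.02],[0,0,0],[0,0,0]], "delta_rot": [[0,0,0],[0,0,0],[0,0,0],[0,0,0],[0,0,0],[0,0,0],[0,0,0],[0,0,0],[0,0,0],[0,0,0],[0,0,0],[0,0,0],[0,0,0]], "grip": [0.5,0.5,0.5,0.5,0.5,0.5,0.5,0.5,0.5,0.5,0.5,0.5,0.5]}}

```text
clock: 34.83
tool_pos: [0.6571, -0.2311, 0.1698]
eef_rot: [0.674, 0.739, -0.001, -0.001]
contact_force: [-0.2, -0.1, 0.2]
opening: 0.75
finger_force: 0.0
```

```bash
python3 -c "
from g import *
go(656,-231.7,92,95)
import cv2
ims=[]
for n,(u,v) in dict(top=(335,270),side=(350,180)).items():
    im=r.snapshot(n)[v-60:v+60,u-60:u+60]; ims.append(cv2.resize(im,(400,400),interpolation=cv2.INTER_CUBIC))
cv2.imwrite('pics/a4.png',cv2.hconcat(ims))"
```

```text
t 34.83 pos [ 657.1 -231.1  169.8] psi 95.3 tilt 0.19 deg | q [ 0.59  1.02 -0.67  1.41  0.7   0.97 -0.17] | grip 0.750 F 0.0
 rot_z 0.3  shift tool xyz mm [-0.5 -1.2 77.8]
```

View pics/a4.png

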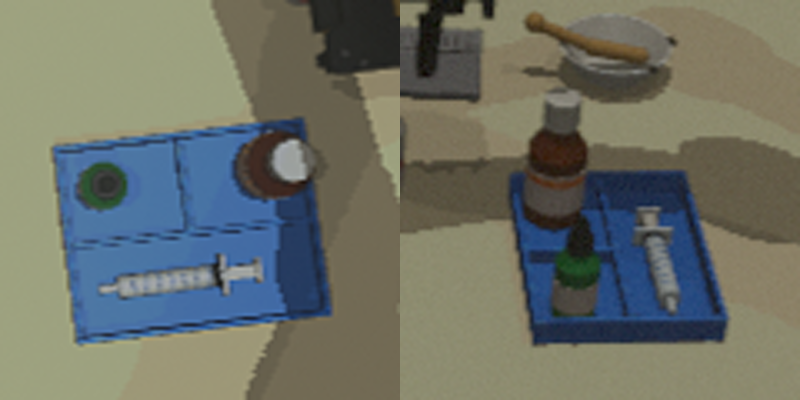

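The blue order is complete: syringe flat (top view (180,278)), drops (103,185) and syrup (280,163) upright. Now the ointment.

Request:
{"fn": "play_rows", "kwargs": {"translation": [[-0.001,-0.001,0.02],[0,0,0.025],[0,0,0.02],[0,0,0.01],[0,0,0.003],[0,0,0],[0,0,0],[0,0,0],[0,0,0],[0,0,0]], "delta_rot": [[0,0,0],[0,0,0],[0,0,0],[0,0,0],[0,0,0],[0,0,0],[0,0,0],[0,0,0],[0,0,0],[0,0,0]], "grip": [0.5,0.5,0.5,0.5,0.5,0.5,-1,-1,-1,-1], "squeeze": 20}}

```text
clock: 36.17
tool_pos: [0.6573, -0.2328, 0.0933]
eef_rot: [0.674, 0.739, -0.0, -0.0]
contact_force: [-0.9, -0.6, 4.3]
opening: 0.536
finger_force: 20.0
```

```bash
python3 -c "
from g import *
go(656,-231.7,92,95);print(r.get_state()['contact_force'])"
```

```text
t 36.17 pos [ 657.3 -232.8   93.3] psi 95.2 tilt 0.04 deg | q [ 0.57  1.11 -0.62  1.43  0.77  0.85 -0.21] | grip 0.536 F 20.0
 rot_z 0.2  shift tool xyz mm [ 1.3 -1.2  1.3]
[-0.94607686 -0.58335568  4.26202467]
```

Request:
{"fn": "play_rows", "kwargs": {"translation": [[0,0,-0.01],[0,0,-0.03],[0,0,-0.04],[0,0,-0.04],[0,0,-0.015],[0,0,0],[0,0,0]], "delta_rot": [[0,0,0],[0,0,0],[0,0,0],[0,0,0],[0,0,0],[0,0,0],[0,0,0]], "grip": [-1,-1,-1,-1,-1,-1,-1]}}

```text
clock: 37.05
tool_pos: [0.6563, -0.2328, 0.2256]
eef_rot: [0.674, 0.739, -0.001, -0.002]
contact_force: [0.7, 0.3, -1.2]
opening: 0.537
finger_force: 20.0
```

```bash
python3 -c "
from g import *
go(*tray('yellow',35,-44),228,95);print(r.get_state()['contact_force'])"
```

```text
t 37.05 pos [ 656.3 -232.8  225.6] psi 95.2 tilt 0.25 deg | q [ 0.6   0.95 -0.7   1.37  0.65  1.06 -0.13] | grip 0.537 F 20.0
 rot_z 0.2  shift tool xyz mm [ 379.3 -114.1   -2.4]
[ 0.67993773  0.33591762 -1.17342253]
```

Request:
{"fn": "play_rows", "kwargs": {"translation": [[0.015,-0.004,0],[0.03,-0.009,0],[0.03,-0.009,0],[0.03,-0.009,0],[0.03,-0.009,0],[0.03,-0.009,0],[0.03,-0.009,0],[0.03,-0.009,0],[0.03,-0.009,0],[0.03,-0.009,0],[0.03,-0.009,0],[0.03,-0.009,0],[0.03,-0.009,0],[0.004,-0.002,0],[0,0,0],[0,0,0],[0,0,0]], "delta_rot": [[0,0,0],[0,0,0],[0,0,0],[0,0,0],[0,0,0],[0,0,0],[0,0,0],[0,0,0],[0,0,0],[0,0,0],[0,0,0],[0,0,0],[0,0,0],[0,0,0],[0,0,0],[0,0,0],[0,0,0]], "grip": [-1,-1,-1,-1,-1,-1,-1,-1,-1,-1,-1,-1,-1,-1,-1,-1,-1]}}

```text
clock: 39.17
tool_pos: [0.5095, 0.1332, 0.2276]
eef_rot: [0.675, 0.738, -0.001, -0.0]
contact_force: [-0.1, 0.8, -1.5]
opening: 0.534
finger_force: 20.0
```

```bash
python3 -c "
from g import *
go(*tray('yellow',35,-44),100,95);print(r.get_state()['contact_force'])"
```

```text
t 39.17 pos [509.5 133.2 227.6] psi 95.1 tilt 0.07 deg | q [ 0.04  0.74 -0.65  1.92  0.67  0.71 -0.92] | grip 0.534 F 20.0
 rot_z 0.1  shift tool xyz mm [  1.9   0.2 127.6]
[-0.11819045  0.77919011 -1.52534934]
```

Request:
{"fn": "play_rows", "kwargs": {"translation": [[0.002,0,0.03],[0,0,0.035],[0,0,0.035],[0,0,0.02],[0,0,0.006],[0,0,0],[0,0,0.001],[0,0,0.001],[0,0,0],[0,0,0]], "delta_rot": [[0,0,0],[0,0,0],[0,0,0],[0,0,0],[0,0,0],[0,0,0],[0,0,0],[0,0,0],[0,0,0],[0,0,0]], "grip": [-1,-1,-1,-1,-1,-1,-1,-1,-1,-1]}}

```text
clock: 40.42
tool_pos: [0.509, 0.1364, 0.1]
eef_rot: [0.674, 0.739, -0.0, -0.0]
contact_force: [0.2, 0.4, -1.0]
opening: 0.538
finger_force: 20.0
```

```bash
python3 -c "
from g import *
go(*tray('yellow',35,-44),96,95);print(r.get_state()['contact_force'])"
```

```text
t 40.42 pos [509.  136.4 100. ] psi 95.2 tilt 0.04 deg | q [-0.09  0.93 -0.43  1.98  0.91  0.43 -1.14] | grip 0.538 F 20.0
 rot_z 0.2  shift tool xyz mm [-1.3  0.5  4. ]
[ 0.18983231  0.43862688 -0.95872379]
```

Request:
{"fn": "play_rows", "kwargs": {"translation": [[0,0,0.001],[0,0,0.001],[0,0,0.001],[0,0,0.001],[0,0,0],[0,0,0]], "delta_rot": [[0,0,0],[0,0,0],[0,0,0],[0,0,0],[0,0,0],[0,0,0]], "grip": [-1,-1,-1,-1,-1,-1]}}

```text
clock: 41.18
tool_pos: [0.5089, 0.1363, 0.0962]
eef_rot: [0.674, 0.739, -0.0, -0.0]
contact_force: [-2.2, -0.9, 6.4]
opening: 0.54
finger_force: 20.0
```

Request:
{"fn": "play_rows", "kwargs": {"translation": [[0,0,0],[0,0,0],[0,0,0],[0,0,-0.01],[0,0,-0.03],[0,0,-0.04],[0,0,-0.01],[0,0,0],[0,0,0]], "delta_rot": [[0,0,0],[0,0,0],[0,0,0],[0,0,0],[0,0,0],[0,0,0],[0,0,0],[0,0,0],[0,0,0]], "grip": [0.3,0.4,0.4,0.4,0.4,0.4,0.4,0.2,0]}}

```text
clock: 42.3
tool_pos: [0.5085, 0.1359, 0.1849]
eef_rot: [0.674, 0.739, -0.001, -0.001]
contact_force: [-0.6, -0.4, -0.6]
opening: 0.514
finger_force: 0.0
```

```bash
python3 -c "
from g import *
go(645,127.5,135,95.2)
from h import *
for n in('top','side'): r.snapshot(n)
fit('spatula',[.663,.126,-.07])"
```

```text
t 42.30 pos [508.5 135.9 184.9] psi 95.2 tilt 0.16 deg | q [-0.    0.8  -0.59  1.95  0.75  0.62 -0.99] | grip 0.514 F 0.0
 rot_z 0.0  shift tool xyz mm [-20.7 135.2  49.9]
spatula top+side [663.2 125.9] yaw deg -3.1 IoU 0.80
spatula top [661.  126.8] yaw deg -3.2 IoU 0.77
spatula side [663.4 124.2] yaw deg -2.5 IoU 0.87
```

Request:
{"fn": "play_rows", "kwargs": {"translation": [[-0.003,0.02,0],[-0.004,0.025,0],[-0.004,0.025,0],[-0.004,0.025,0],[-0.004,0.025,0],[-0.002,0.015,0],[0,0,0.01],[0,0,0.01],[0,0,0.01],[0,0,0.01],[0,0,0.01],[0,0,0],[0,0,0],[0,0,0],[0,0,0],[0,0,0]], "delta_rot": [[0,0,0],[0,0,0],[0,0,0],[0,0,0],[0,0,0],[0,0,0],[0,0,-9.0],[0,0,-9.0],[0,0,-9.0],[0,0,-9.0],[0,0,-9.0],[0,0,-9.0],[0,0,-9.0],[0,0,-9.0],[0,0,-9.2],[0,0,0]], "grip": [0,0,0,0,0,0,0,0,0,0,0,0,0,0,0,0]}}

```text
clock: 44.5
tool_pos: [0.645, 0.1276, 0.1348]
eef_rot: [0.032, 0.999, 0.0, -0.001]
contact_force: [0.2, -0.1, 0.3]
opening: 0.501
finger_force: 0.0
```

```bash
python3 -c "
from g import *
go(644.5,127,67,176.8)"
```

```text
t 44.50 pos [645.  127.6 134.8] psi 176.3 tilt 0.14 deg | q [ 0.17  1.1  -0.91  1.55  0.99  1.    0.47] | grip 0.501 F 0.0
 rot_z -0.5  shift tool xyz mm [ 0.4 -0.6 67.8]
```

Request:
{"fn": "play_rows", "kwargs": {"translation": [[0,-0.001,0.02],[0,0,0.02],[0,0,0.015],[0,0,0.008],[0,0,0.004],[0,0,0.001],[0,0,0],[0,0,0],[0,0,0],[0,0,0],[0,0,0],[0,0,0]], "delta_rot": [[0,0,-0.5],[0,0,0],[0,0,0],[0,0,0],[0,0,0],[0,0,0],[0,0,0],[0,0,0],[0,0,0],[0,0,0],[0,0,0],[0,0,0]], "grip": [0,0,0,0,0,0,0,-1,-1,-1,-1,-1], "squeeze": 15}}

```text
clock: 46.0
tool_pos: [0.6452, 0.1268, 0.0678]
eef_rot: [0.027, 1.0, 0.0, -0.0]
contact_force: [-0.3, -1.0, 0.9]
opening: 0.17
finger_force: 15.0
```

```bash
python3 -c "
from g import *
go(644.5,127,67,176.8);print(r.get_state()['contact_force'])"
```

```text
t 46.00 pos [645.2 126.8  67.8] psi 176.9 tilt 0.05 deg | q [ 0.15  1.19 -0.86  1.56  1.07  0.92  0.43] | grip 0.170 F 15.0
 rot_z 0.1  shift tool xyz mm [0.8 0.2 0.8]
[-0.31585722 -0.97623955  0.90373085]
```

Request:
{"fn": "play_rows", "kwargs": {"translation": [[0,0,-0.01],[0,0,-0.025],[0,0,-0.025],[0,0,-0.025],[0,0,-0.025],[0,0,0],[0,0,0],[0,0,0],[0,0,0],[0,0,0],[0,0,0],[0,0,0]], "delta_rot": [[0,0,0],[0,0,0],[0,0,9],[0,0,9],[0,0,9],[0,0,9],[0,0,9],[0,0,9],[0,0,9],[0,0,9],[0,0,8.5],[0,0,0]], "grip": [-1,-1,-1,-1,-1,-1,-1,-1,-1,-1,-1,-1]}}

```text
clock: 47.5
tool_pos: [0.6455, 0.1274, 0.1796]
eef_rot: [0.666, 0.746, 0.001, 0.0]
contact_force: [0.4, -0.8, -0.8]
opening: 0.167
finger_force: 15.0
```

```bash
python3 -c "
from g import *
go(*tray('yellow',-35,18),178,96.4)"
```

```text
t 47.50 pos [645.5 127.4 179.6] psi 96.6 tilt 0.08 deg | q [ 0.06  0.95 -0.65  1.54  0.69  0.88 -0.72] | grip 0.167 F 15.0
 rot_z 0.2  shift tool xyz mm [  84.8 -204.2    1.6]
```

Request:
{"fn": "play_rows", "kwargs": {"translation": [[0.005,-0.012,0],[0.01,-0.024,0],[0.01,-0.024,0],[0.01,-0.024,0],[0.01,-0.024,0],[0.01,-0.024,0],[0.01,-0.024,0],[0.01,-0.024,0],[0.006,-0.016,0],[0.004,-0.008,0],[0,0,0],[0,0,0],[0,0,0]], "delta_rot": [[0,0,0.2],[0,0,0],[0,0,0],[0,0,0],[0,0,0],[0,0,0],[0,0,0],[0,0,0],[0,0,0],[0,0,0],[0,0,0],[0,0,0],[0,0,0]], "grip": [-1,-1,-1,-1,-1,-1,-1,-1,-1,-1,-1,-1,-1]}}

```text
clock: 49.12
tool_pos: [0.4339, 0.1888, 0.1779]
eef_rot: [0.668, 0.744, -0.0, -0.0]
contact_force: [-0.4, 0.4, -1.0]
opening: 0.164
finger_force: 15.0
```

```bash
python3 -c "
from g import *
go(*tray('yellow',-35,18),80,96.4)
import cv2
ims=[]
for n,(u,v) in dict(top=(200,265),side=(360,270)).items():
    im=r.snapshot(n)[v-60:v+60,u-60:u+60]; ims.append(cv2.resize(im,(400,400),interpolation=cv2.INTER_CUBIC))
cv2.imwrite('pics/a5.png',cv2.hconcat(ims))"
```

```text
t 49.12 pos [433.9 188.8 177.9] psi 96.2 tilt 0.03 deg | q [-0.19  0.76 -0.52  2.11  0.83  0.48 -1.24] | grip 0.164 F 15.0
 rot_z -0.2  shift tool xyz mm [ 0.2 -0.8 97.9]
```

View pics/a5.png

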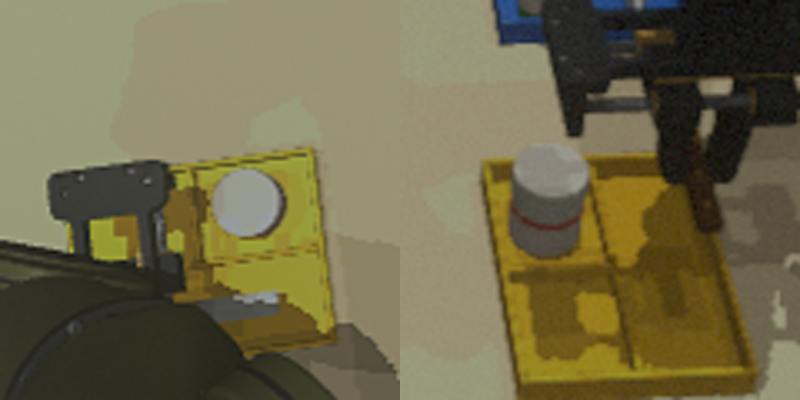

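The jar is upright in its compartment (side view ~(548,200)), and the spatula is level over the long compartment. Lowering.

Request:
{"fn": "play_rows", "kwargs": {"translation": [[0,-0.001,0.02],[0,0,0.03],[0,0,0.025],[0,0,0.015],[0,0,0.008],[0,0,0.002],[0,0,0.001],[0,0,0.001],[0,0,0],[0,0,0]], "delta_rot": [[0,0,-0.2],[0,0,0],[0,0,0],[0,0,0],[0,0,0],[0,0,0],[0,0,0],[0,0,0],[0,0,0],[0,0,0]], "grip": [-1,-1,-1,-1,-1,-1,-1,-1,-1,-1]}}

```text
clock: 50.48
tool_pos: [0.4323, 0.1889, 0.0761]
eef_rot: [0.666, 0.746, -0.0, -0.0]
contact_force: [-0.0, -0.4, -0.7]
opening: 0.168
finger_force: 15.0
```

```bash
python3 -c "
from g import *
go(*tray('yellow',-35,18),71,96.4);s=r.get_state();print(s['contact_force'],s['q'])"
```

```text
t 50.48 pos [432.3 188.9  76.1] psi 96.4 tilt 0.05 deg | q [-0.4   0.93 -0.17  2.15  1.14  0.15 -1.54] | grip 0.168 F 15.0
 rot_z 0.0  shift tool xyz mm [-0.1  0.8  5.1]
[-0.03944791 -0.39036104 -0.66805867] [-0.40390692  0.93217894 -0.17144686  2.15444756  1.14461534  0.15026013
 -1.53513444]
```

Request:
{"fn": "play_rows", "kwargs": {"translation": [[0,0.001,0.001],[0,0,0.001],[0,0,0.001],[0,0,0.001],[0,0,0.0005],[0,0,0]], "delta_rot": [[0,0,0],[0,0,0],[0,0,0],[0,0,0],[0,0,0],[0,0,0]], "grip": [-1,-1,-1,-1,-1,-1]}}

```text
clock: 51.22
tool_pos: [0.4331, 0.189, 0.0714]
eef_rot: [0.666, 0.746, -0.0, -0.0]
contact_force: [0.2, 0.3, -0.8]
opening: 0.167
finger_force: 15.0
```

Request:
{"fn": "play_rows", "kwargs": {"translation": [[0,0,0],[0,0,0],[0,0,0],[0,0,-0.01],[0,0,-0.02],[0,0,-0.03],[0,0,-0.04],[0,0,-0.03],[0,0,0]], "delta_rot": [[0,0,0],[0,0,0],[0,0,0],[0,0,0],[0,0,0],[0,0,0],[0,0,0],[0,0,0],[0,0,0]], "grip": [-0.5,-0.5,-0.5,-0.5,-0.5,-0.5,-0.5,-0.4,-0.4]}}

```text
clock: 52.35
tool_pos: [0.4341, 0.1893, 0.2031]
eef_rot: [0.667, 0.745, 0.002, 0.0]
contact_force: [-0.2, -0.7, -0.0]
opening: 0.299
finger_force: 0.0
```

Request:
{"fn": "play_rows", "kwargs": {"translation": [[0,0.02,-0.01],[0,0.03,-0.01],[0,0.04,0],[0,0.04,0],[0,0.04,0],[0,0.04,0],[0,0.04,0],[0,0.03,0],[0,0,0]], "delta_rot": [[0,0,0],[0,0,0],[0,0,0],[0,0,0],[0,0,0],[0,0,0],[0,0,0],[0,0,0],[0,0,0]], "grip": [-0.4,-0.4,-0.4,-0.4,-0.4,-0.4,-0.4,-0.4,-0.4]}}

```text
clock: 53.48
tool_pos: [0.7124, 0.2199, 0.2184]
eef_rot: [0.667, 0.745, -0.001, -0.0]
contact_force: [-0.8, -0.2, 0.4]
opening: 0.3
finger_force: 0.0
```

```bash
python3 -c "
from g import *
import cv2
print(r.get_state()['clock'])
for n in('top','side'):
    im=r.snapshot(n)[100:400,20:520]; cv2.imwrite(f'pics/f_{n}.png',cv2.resize(im,(800,480),interpolation=cv2.INTER_CUBIC))
from h import *
for n in('top','side'): r.snapshot(n)
fit('yellow_tray',[.47,.175,.11])"
```

```text
53.475
yellow_tray top+side [468.9 175.6] yaw deg 5.9 IoU 0.60
yellow_tray top [470.2 179.7] yaw deg 7.1 IoU 0.41
yellow_tray side [469.  173.5] yaw deg 6.5 IoU 0.80
```

View pics/f_top.png

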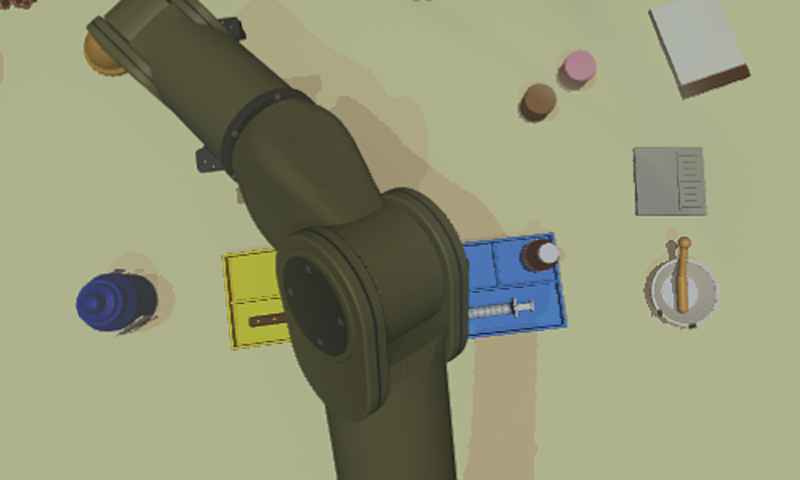

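View pics/f_side.png

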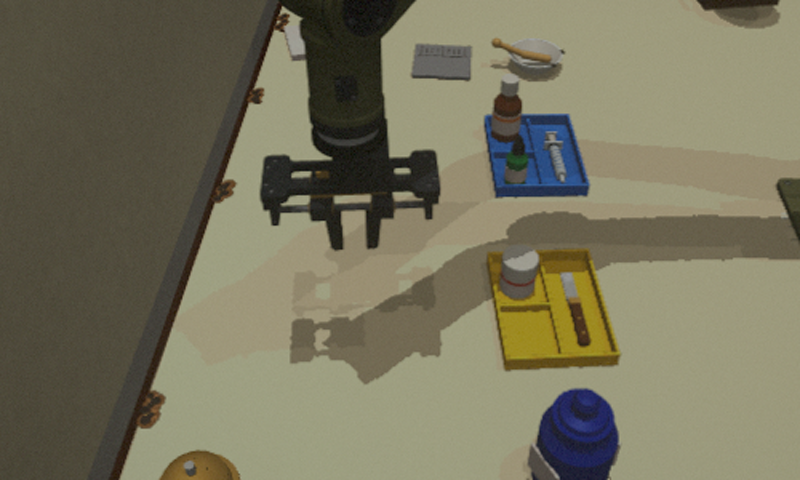

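The side view shows both orders complete: syrup (507,110), drops (516,165) and syringe (556,157) in blue, jar (519,272) and spatula (575,310) flat in yellow. The trays and bystanders look unmoved and the gripper is clear, so I hand in.

```bash
python3 -c "
from plant import r
print(r.finish_job())"
```

```text
the job is handed in; nothing more can be done
None
```

Both orders are made up and handed in at about 54 s: syrup, drops and syringe in the blue tray, ointment jar and spatula in the yellow; the last pictures show everything in place and no tray or bystander visibly moved.

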